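# Half-cover the test strip and start the exposure

## Robot

A 6-joint arm with a two-finger parallel gripper is mounted at the origin on the work surface. World frame = base frame: x ahead of the robot, y to its left, z up, the work surface at z = 0. Lengths are in m, angles in rad, forces in N, time in s.
With the tool pointing down it reaches from about 0.4 to 0.925 m from the base axis. Payload 12.5 kg.
Tool frame: the origin (TCP) lies midway between the tips of the shut fingers; the grasp point (between the pads) lies env.grip_point_offset behind it (env.grip_point_offset is the distance from the TCP to the grasp point, in m); z points along the fingers, y is the line along which they close (so a half turn about z gives the same grasp; the last joint's range is limited). The gripper opens to 95 mm and grips with 3 to 60 N. Pads are 20 mm wide; open, the fingers measure 119 mm over their backs; the gripper's body (75 mm by 180 mm) begins 59 mm behind the grasp point.
Start: joints at [1.145, 0.491, 1.559, -0, 1.092, -0.106], TCP at [0.196, 0.593, 0.215] pointing down, gripper open.
Joint ranges: [-3.1, 3.1], [-0.84, 2.19], [0.05, 2.79], [-1.13, 4.28], [0.06, 2.93], [-2.69, 2.69]. Speed limits (rad/s): [2.22, 2.22, 2.79, 3.14, 3.14, 3.14].

## Interface

Orientations are given as a unit quaternion [x, y, z, w].
In Python, from cell import env gives the robot as it stands.
- The arm moves only by the tool step_arm, never from a script. Its argument "targets" is a list of rows, each a list of 7 numbers: the opening, from 0 (shut) to 1 (fully open), then the shift along the tool's x, y, z in units of 0.08 m (1.0 is 0.08 m), then the turn, a rotation vector about the tool's x, y, z in units of pi/2 rad (1.0 is pi/2 rad). A call has 1 to 12 rows; each row is the pose to reach, as a shift and turn from the pose commanded when the call began, along the tool's axes at that moment; what a row does not reach only later rows make up. A row lasts 1/10 s, in which the tool goes at most 50 mm and 8.59 degrees, less where a joint would pass 70% of its speed; a pose out of reach is approached as far as the arm can. A call with a number of a shift or a turn outside -1 to 1 is refused whole. A call with a gripper value outside its range is refused whole. The fingers move at their own pace and stop on an object; "squeeze" is the grip in N (left out, the last holds). Time passes only in rows, so rows that repeat a pose let the fingers close. It gives the time, the measured TCP pose, the force, the opening and the grip force at its end, in the units of the state.
- env.get_state(): the state, without advancing time (a new reading comes with each control period).
- env.read_camera(name): name is "scene" or "top" or "wrist"; returns the picture (384x512x3 uint8, blue, green, red); there is no depth.
- env.calibration(name): a dict with "camera_matrix" (3x3 intrinsics, pixels), "eye" and "rotation" of the camera in the world; the wrist camera has in their place "mount" (4x4, takes a point from camera to tool coordinates, whose origin is the TCP and whose axes are the flange's). Camera axes: x right, y down, z forward; pixel columns grow to the right and rows downward; lengths in m; the calibration is good to about 2 mm. A picture is of the moment at which its call begins: read the wrist's pose just before it. calibration takes no time and is no camera call.
- env.finish_job(): hands the job in; it is judged then, once.
The state is a dict: "clock": time; "joints": joint angles; "joint_vel": joint speeds; "joint_efforts": joint torques, N m; "ee_pos": TCP position; "orientation": TCP orientation; "wrist_force": force on the tool from outside, world axes, zero at the start; "torque": the same for the moment, N m; "finger_gap": opening from 0.0 (shut) to 1.0 (fully open); "grip_force": force on a finger pad.
Only numpy, scipy, OpenCV 4.12 (cv2) and the standard library are available. Lean on these libraries where they do the work, as an engineer would, in place of code of your own. Each camera call takes 0.05 s, during which the arm holds its last target. There are 200 camera calls.

## Task

Get a half-covered test strip exposed: with the fingertips, push the strip printer's sprung hood forward all the way to its far stop and let go of it, so that it springs back and catches half way; once it has caught, press the large round button on the timer fully down and let it come up. Do not press the timer's small button, and do not pick up, shift or knock over anything else on the bench.

Things in the scene. Friction and masses are not known exactly. Their poses are not given: they have to be found in the camera images.
- printer: strip printer, fixed to the bench: grey base plate 260 mm (its x) by 170 mm (its y, -65 to +105 mm) by 22 mm thick. Origin on the bench below the line of the hood's travel, at mid length. x is the push direction (roughly away from the robot), y to its left, z up. White paper strip on it, x 0 to 70 mm
- hood_face (a point): centre of the hood's flat upright rear face (nearest the robot), to be pushed along the printer's +x. Hood: aluminium block 100 mm long (ahead of this face), 96 mm wide, from z 24 to 62 mm; this point at z 43 mm. At rest the face is at printer x = -100 mm, y = 0; the base plate (top z 22 mm) reaches 30 mm behind it
- hood (a joint): travel of the hood along printer +x, m: 0 = rear rest (strip uncovered), 0.070 = far stop (strip covered). A spring drives it back with 4 N at 0, 7.5 N at 0.070; drag 25 N per m/s. Let go from beyond about 0.037 it returns only to about 0.035, half way, where the pawl catches it and holds it; from less it goes back to 0
- pawl (a joint): small sprung steel lever flat on the printer's left side (printer x -50 to +55, y 50 to 86, top z 45 mm) that snaps by itself behind an upright pin on the hood's left side. Angle, rad: 0 = closed; the passing pin swings it out. Not to be handled
- timer: exposure timer, fixed to the bench: dark grey box 130 (x) by 170 (y) by 50 mm tall, two grey round push buttons on its top near the robot's side. Origin under its centre, x roughly away from the robot, z up
- start_key_top (a point): centre of the top of the timer's large round button (36 mm across), START; pressed straight down
- start_key (a joint): travel of the large button, m: 0 up, 0.006 fully down (5 N); it springs up again
- focus_key_top (a point): centre of the top of the timer's small round button (18 mm across), not to be pressed; 85 mm from the large one
- focus_key (a joint): travel of the small button, m: 0 up, 0.006 fully down
- loupe: focusing loupe standing upright, 48 mm across, 58 mm tall, 15 to 35 mm clear of the printer's left side. Loose; origin at the centre of its underside. To be left alone
- film_can: upright white film can with a grey lid, 34 mm across, 51 mm tall, close in front of the timer (on the robot's side). Loose; origin at the centre of its underside. To be left alone
- film_can2: a second upright film can of the same size, close beside the right side of the printer. Loose; origin at the centre of its underside. To be left alone
- reel: white film reel (spool) lying flat, 56 mm across, 32 mm tall, just behind the timer (beyond it from the robot). Loose; origin at the centre of its underside. To be left alone
- paper_box: flat white paper box, 130 x 180 x 25 mm, at the right. Loose; origin at the centre of its underside. To be left alone

How it is judged:
On the way, in this order (a step that is already met when the one before it is completed fails the run):
1. the hood is pushed to its far stop (at least 63 of 70 mm) (value of joint hood above 0.063 m), for 0.05 s.
2. the hood, let go of by the robot, has caught half way (31 to 39 mm) (value of joint hood between 0.031 and 0.039 m and contact force between each of the arm, the fingers and hood below 0.3 N), for 0.2 s.
3. the large button is pressed down (at least 4.5 of 6 mm) with the hood still caught half way (value of joint hood between 0.031 and 0.039 m and value of joint start_key above 0.0045 m), for 0.05 s.
At the end, for the whole second after the job is handed in: the hood stands caught half way (31 to 39 mm of its 70 mm travel), both timer buttons are up, and every loose thing is upright (within 0.3 rad) within 15 mm of where it began (value of joint hood between 0.031 and 0.039 m and value of joint each of start_key, focus_key below 0.0015 m and distance of each of loupe, film_can, film_can2, reel, paper_box from where it was at the start of the episode below 0.015 m and angle between each of loupe, film_can, film_can2, reel, paper_box's own z axis and vertical below 0.3 rad); the robot touches nothing.
It fails at once if the large button is pressed while the hood is not caught half way (value of joint start_key above 0.003 m and not (value of joint hood between 0.031 and 0.039 m)).
It fails at once if the timer's small button is pressed (value of joint focus_key above 0.003 m).
It fails at once if something else on the bench is lifted, shifted by more than 15 mm or tipped (not (distance of each of loupe, film_can, film_can2, reel, paper_box from where it was at the start of the episode below 0.015 m and angle between each of loupe, film_can, film_can2, reel, paper_box's own z axis and vertical below 0.3 rad)).
It also fails if it takes over 40 s, if anything falls off the work surface, if the arm or the gripper's body presses on something with over 40 N, if the wrist force passes 120 N, or if a joint passes its speed limit or range.

## Working session

There is one attempt and no reset: what is moved stays moved. The work goes in short steps, Python scripts to look and compute and a tool call to move; the robot and the scene stay as the last step left them, time stands still between calls to the robot, and variables do not carry over. Pictures are saved under pics/ and viewed, at most 10 in all, crops included, and the job is handed in when it is done.

Besides the shell and the picture viewer there is one more tool, called in YAML: its name, and indented under it one key for each argument. step_arm: Moves the arm, as the interface text tells. Shifts and turns lie within -1 to 1; 1 stands for 0.08 m of shift or pi/2 rad of turn. Its arguments: {"type":"object","properties":{"targets":{"type":"array"},"squeeze":{"type":"number"}},"required":["targets"]}

```bash
mkdir -p pics; ls; python3 - <<'E'
from cell import env
import cv2,numpy as np
for n in("top","scene"):
    im=env.read_camera(n); cv2.imwrite(f"pics/{n}0.png",im)
    c=env.calibration(n); print(n,{k:np.round(v,4).tolist() for k,v in c.items()})
s=env.get_state(); print(s); print(env.grip_point_offset)
E
```

```text
pics
top {'camera_matrix': [[349.4283, 0.0, 256.7397], [0.0, 349.4283, 188.0753], [0.0, 0.0, 1.0]], 'eye': [0.4923, -0.098, 1.132], 'rotation': [-0.7004, 0.7131, -0.0132, 0.0277]}
scene {'camera_matrix': [[462.8577, 0.0, 254.643], [0.0, 462.8577, 189.5652], [0.0, 0.0, 1.0]], 'eye': [1.2432, -0.2362, 1.238], 'rotation': [0.7573, 0.5981, -0.1607, -0.2074]}
{'clock': 0.1, 'joints': array([ 1.14541250e+00,  4.91459683e-01,  1.55938745e+00, -9.32431686e-06,
        1.09170370e+00, -1.05609898e-01]), 'joint_vel': array([-0.00052382,  0.00110478, -0.00290537, -0.00021118, -0.00096298,
       -0.00123942]), 'joint_efforts': array([ 2.34057945e-03, -6.13621473e+01, -2.58604681e+01,  6.94138510e-02,
        4.70419193e-02, -9.69778011e-05]), 'ee_pos': array([0.19636671, 0.59312303, 0.21414515]), 'orientation': array([ 1.59204474e-01,  9.87245514e-01, -4.63388549e-04, -1.21716381e-04]), 'wrist_force': array([-0.85085031,  0.32347629,  0.25491712]), 'torque': array([-0.01449604, -0.03904912, -0.01353907]), 'grip_force': 0.0, 'finger_gap': 0.9988818322803393}
0.0188
```

View pics/top0.png

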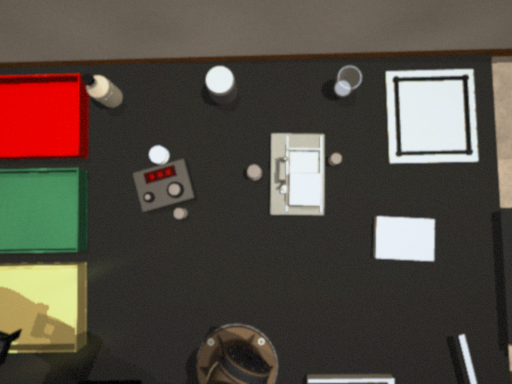

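View pics/scene0.png

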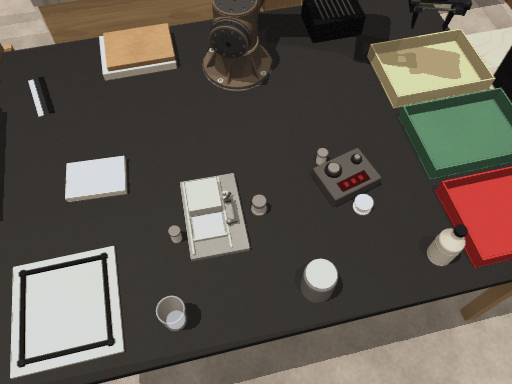

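The top view shows the printer at cols 270–325, rows 133–216. The timer is near (163,185), with its large button at (175,190) and the small one at (149,197). I'll enlarge both for detail and measure them.

```bash
cat > h.py <<'E'
from cell import env
import cv2,numpy as np
from scipy.spatial.transform import Rotation as R
def ray(n,uv,z):
    c=env.calibration(n); d=R.from_quat(c['rotation']).as_matrix()@np.linalg.inv(c['camera_matrix'])@[*uv,1]
    e=np.array(c['eye']); return e+d*(z-e[2])/d[2]
def proj(n,p):
    c=env.calibration(n); q=np.array(c['camera_matrix'])@R.from_quat(c['rotation']).as_matrix().T@(np.array(p)-c['eye']); return q[:2]/q[2]
E
python3 - <<'E'
from h import *
t=cv2.imread('pics/top0.png'); s=cv2.imread('pics/scene0.png')
print(proj('top',[0,0,0]),proj('scene',[0,0,0]))
a=cv2.resize(t[120:225,120:220],(400,420),interpolation=cv2.INTER_CUBIC)
b=cv2.resize(t[120:225,240:340],(400,420),interpolation=cv2.INTER_CUBIC)
cv2.imwrite('pics/c1.png',np.hstack([a,b]))
g=cv2.cvtColor(t,cv2.COLOR_BGR2GRAY)
m=(cv2.GaussianBlur(g,(3,3),0)>60).astype(np.uint8)
n,l,st,ce=cv2.connectedComponentsWithStats(m)
for i in range(1,n):
    x,y,w,h,A=st[i]
    if 120<x<335 and 120<y<230 and A>60:
        cs=cv2.findContours((l==i).astype(np.uint8),0,2)[0][0]
        r=cv2.minAreaRect(cs); print(st[i],ce[i],r)
        print([np.round(ray('top',p,0.022 if x>250 else .05)[:2],4).tolist() for p in cv2.boxPoints(r)])
E
```

```text
[235.96741935 364.91984606] [236.83361862  63.95631488]
[ 269  132   57   85 4727] [297.39052253 173.74338904] ((297.0, 174.0), (84.0, 56.0), 90.0)
[[0.7362, -0.1183], [0.7323, -0.2973], [0.4644, -0.2896], [0.4675, -0.1131]]
[ 133  144   61   68 2250] [162.46355556 180.64488889] ((159.93701171875, 174.89669799804688), (62.19414138793945, 54.64841079711914), 74.57783508300781)
[[0.6759, 0.3351], [0.7184, 0.1684], [0.529, 0.1175], [0.4868, 0.2824]]
[328 151  15  15 164] [335.32926829 158.3902439 ] ((335.2500305175781, 158.75), (12.727920532226562, 14.849241256713867), 45.0)
[[0.6437, -0.2964], [0.6767, -0.3307], [0.6473, -0.3583], [0.6144, -0.324]]
[246 163  17  18 236] [254.1779661  171.61440678] ((254.0, 171.5), (17.0, 16.0), 90.0)
[[0.634, -0.0443], [0.633, -0.0941], [0.5799, -0.0931], [0.5808, -0.0434]]
[173 207  15  13 164] [179.75609756 212.92073171] ((180.0, 213.0), (12.0, 14.0), 90.0)
[[0.501, 0.185], [0.5003, 0.1413], [0.4631, 0.1415], [0.4639, 0.1851]]
```

View pics/c1.png

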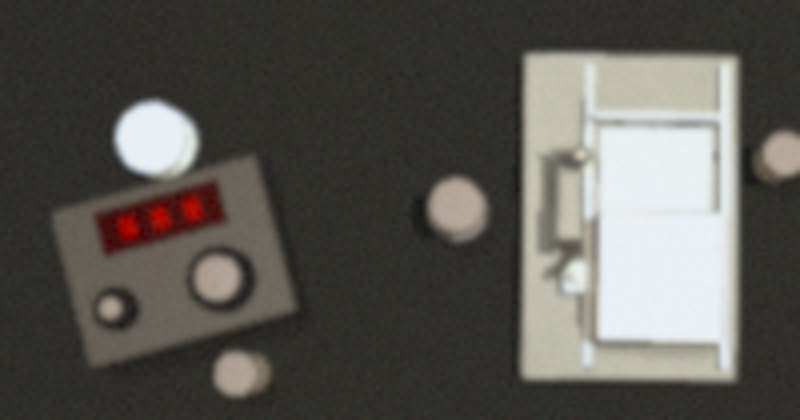

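The hood's top spans crop (595–720, 212–342), which puts its rear edge at pixel (304.5,205.5). The large button top is at crop (217,279), pixel (174,190). Next: subpixel edges, then a check across both views.

```bash
python3 - <<'E'
from h import *
t=cv2.imread('pics/top0.png'); s=cv2.imread('pics/scene0.png')
g=cv2.GaussianBlur(cv2.cvtColor(t,cv2.COLOR_BGR2GRAY),(3,3),0).astype(float)
def edge(prof,x0):
    d=np.abs(np.diff(prof)); w=d*(d>.4*d.max()); return x0+.5+(w*np.arange(len(d))).sum()/w.sum()
L=[];Rr=[]
for v in range(140,211,2):
    L.append(ray('top',(edge(g[v,264:276],264),v),.022)[:2])
    if not 148<v<170: Rr.append(ray('top',(edge(g[v,321:332],321),v),.022)[:2])
for E in(L,Rr):
    E=np.array(E); k=np.polyfit(E[:,0],E[:,1],1); print('yaw',np.arctan(k[0]),'y at .6',np.polyval(k,.6), 'res',np.std(E[:,1]-np.polyval(k,E[:,0])))
for z,r in((.022,(128,138)),(.022,(210,222))):
    P=np.array([ray('top',(u,edge(g[r[0]:r[1],u],r[0])),z) for u in range(274,321,3)]); print('end x',np.median(P[:,0]),P[:,1].mean())
P=np.array([ray('top',(u,edge(g[201:210,u],201)),.062) for u in range(293,317,3)]); print('hood rear top edge',np.median(P[:,0]),P[:,1].mean())
# buttons
for n,im,pts in(('top',t,[(174.3,190),(148.3,197)]),('scene',s,[(334,169),(356,158)])):
    b=im.astype(int); m=(cv2.GaussianBlur(cv2.cvtColor(im,cv2.COLOR_BGR2GRAY),(3,3),0))
    for p in pts:
        x,y=map(int,p); w=m[y-9:y+10,x-9:x+10]; q=(w>(115 if n=='top' else 100)).astype(np.uint8)
        k,l,st,ce=cv2.connectedComponentsWithStats(q); i=1+np.argmax(st[1:,4]); c=ce[i]+[x-9,y-9]
        print(n,c,st[i],[np.round(ray(n,c,z),4).tolist() for z in(.05,.06,.07)])
cv2.imwrite('pics/c2.png',np.hstack([cv2.resize(s[130:220,300:390],(396,396),interpolation=2),cv2.resize(s[165:265,170:270],(396,396),interpolation=2)]))
E
```

```text
yaw -0.030421401656456723 y at .6 -0.12059975261823787 res 0.0013293867237271313
yaw -0.03167547403040093 y at .6 -0.28996817099333905 res 0.0005836288928654972
end x 0.7306691921923145 -0.20625094785071424
end x 0.4707277510790714 -0.19999841931091683
hood rear top edge 0.5007655691372567 -0.21837774138107197
top [173.84946237 189.        ] [ 4  3 11 11 93] [[0.557, 0.1821, 0.05], [0.5564, 0.1795, 0.06], [0.5558, 0.1769, 0.07]]
top [147.  196.5] [ 6  7  5  4 16] [[0.5352, 0.2663, 0.05], [0.5348, 0.263, 0.06], [0.5344, 0.2596, 0.07]]
scene [333.40217391 166.60869565] [ 3  2 12 10 92] [[0.5423, 0.1859, 0.05], [0.5482, 0.1824, 0.06], [0.5541, 0.1788, 0.07]]
scene [357. 156.] [ 8  5  5  5 21] [[0.5217, 0.27, 0.05], [0.5277, 0.2657, 0.06], [0.5338, 0.2615, 0.07]]
```

View pics/c2.png

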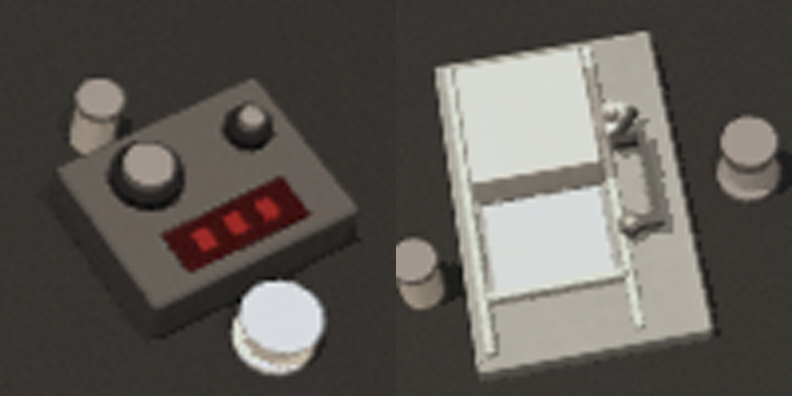

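The printer checks out at 260×169 mm, yaw −0.031, with the hood face at (0.500,−0.222). The two views agree on the large button at (0.556,0.178,0.071), and the buttons are 86 mm apart. I'll shut the fingers, align the tool with the printer and travel high.

step_arm:
  targets:
    - [0, 0, 0, 0, 0, 0, -0.0918]
    - [0, 0, 0, 0, 0, 0, -0.1837]
    - [0, 0, 0, 0, 0, 0, -0.1837]

```text
clock: 0.4
ee_pos: [0.1964, 0.5932, 0.2143]
orientation: [0.015, 1.0, -0.0, -0.0]
wrist_force: [0.1, -0.0, -0.1]
finger_gap: 0.806
grip_force: 0.0
```

step_arm:
  targets:
    - [0, -0.4, -0.4, 0, 0, 0, 0]
    - [0, -0.8, -0.8, 0, 0, 0, 0]
    - [0, -1, -1, 0, 0, 0, 0]

```text
clock: 0.7
ee_pos: [0.2754, 0.5088, 0.2145]
orientation: [0.019, 1.0, -0.0, -0.0]
wrist_force: [0.1, 0.3, -0.3]
finger_gap: 0.558
grip_force: 0.0
```

step_arm:
  targets:
    - [0, -0.4, -0.4, 0, 0, 0, 0]
    - [0, -0.8, -0.8, 0, 0, 0, 0]
    - [0, -1, -1, 0, 0, 0, 0]

```text
clock: 1.0
ee_pos: [0.3531, 0.4262, 0.2146]
orientation: [0.019, 1.0, -0.0, 0.0]
wrist_force: [1.0, 1.3, -1.4]
finger_gap: 0.298
grip_force: 0.0
```

step_arm:
  targets:
    - [0, -0.4, -0.4, 0, 0, 0, 0]
    - [0, -0.8, -0.8, 0, 0, 0, 0]
    - [0, -1, -1, 0, 0, 0, 0]

```text
clock: 1.3
ee_pos: [0.4306, 0.3437, 0.2145]
orientation: [0.019, 1.0, -0.0, 0.0]
wrist_force: [-0.7, 0.1, 0.5]
finger_gap: 0.043
grip_force: 0.0
```

step_arm:
  targets:
    - [0, 0, -0.5, 0, 0, 0, 0]
    - [0, 0, -1, 0, 0, 0, 0]
    - [0, 0, -1, 0, 0, 0, 0]

```text
clock: 1.6
ee_pos: [0.426, 0.2627, 0.2146]
orientation: [0.019, 1.0, -0.0, -0.0]
wrist_force: [-0.0, 0.3, -0.1]
finger_gap: 0.003
grip_force: 0.0
```

step_arm:
  targets:
    - [0, 0, -0.5, 0, 0, 0, 0]
    - [0, 0, -1, 0, 0, 0, 0]
    - [0, 0, -1, 0, 0, 0, 0]

```text
clock: 1.9
ee_pos: [0.4236, 0.1836, 0.2147]
orientation: [0.019, 1.0, -0.0, -0.0]
wrist_force: [0.3, 0.4, -0.3]
finger_gap: 0.004
grip_force: 0.0
```

step_arm:
  targets:
    - [0, 0, -0.5, 0, 0, 0, 0]
    - [0, 0, -1, 0, 0, 0, 0]
    - [0, 0, -1, 0, 0, 0, 0]

```text
clock: 2.2
ee_pos: [0.4215, 0.104, 0.2147]
orientation: [0.019, 1.0, -0.0, 0.0]
wrist_force: [-0.1, 0.4, 0.1]
finger_gap: 0.001
grip_force: 0.0
```

step_arm:
  targets:
    - [0, 0, -0.5, 0, 0, 0, 0]
    - [0, 0, -1, 0, 0, 0, 0]
    - [0, 0, -1, 0, 0, 0, 0]

```text
clock: 2.5
ee_pos: [0.4194, 0.0242, 0.2147]
orientation: [0.018, 1.0, -0.0, 0.0]
wrist_force: [-0.8, 0.8, 0.7]
finger_gap: 0.007
grip_force: 0.0
```

step_arm:
  targets:
    - [0, -0.1, -0.5, 0, 0, 0, 0]
    - [0, -0.3, -1, 0, 0, 0, 0]
    - [0, -0.3, -1, 0, 0, 0, 0]

```text
clock: 2.8
ee_pos: [0.4426, -0.0567, 0.2147]
orientation: [0.018, 1.0, -0.0, 0.001]
wrist_force: [0.2, 0.4, -0.8]
finger_gap: 0.002
grip_force: 0.0
```

step_arm:
  targets:
    - [0, -0.1, -0.5, 0, 0, 0, 0]
    - [0, -0.3, -1, 0, 0, 0, 0]
    - [0, -0.3, -1, 0, 0, 0, 0]

```text
clock: 3.1
ee_pos: [0.464, -0.1373, 0.2145]
orientation: [0.018, 1.0, -0.0, 0.001]
wrist_force: [0.5, 0.1, 0.4]
finger_gap: 0.003
grip_force: 0.0
```

step_arm:
  targets:
    - [0, 0, -0.5, 0, 0, 0, 0]
    - [0, 0, -1, 0, 0, 0, 0]
    - [0, 0, -1, 0, 0, 0, 0]
    - [0, 0, -1, 0, 0, 0, 0]

```text
clock: 3.5
ee_pos: [0.4597, -0.2141, 0.2143]
orientation: [0.017, 1.0, 0.0, -0.0]
wrist_force: [-0.6, 0.6, 0.6]
finger_gap: 0.006
grip_force: 0.0
```

step_arm:
  targets:
    - [0, 0, -0.05, 0.5, 0, 0, 0]
    - [0, 0, -0.09, 1, 0, 0, 0]
    - [0, 0, -0.09, 1, 0, 0, 0]

```text
clock: 3.8
ee_pos: [0.4578, -0.2196, 0.1313]
orientation: [0.015, 1.0, 0.002, -0.003]
wrist_force: [-0.8, 0.5, 0.1]
finger_gap: 0.006
grip_force: 0.0
```

step_arm:
  targets:
    - [0, 0, 0, 0.4, 0, 0, 0]
    - [0, 0, 0, 0.8, 0, 0, 0]
    - [0, 0, 0, 0.8, 0, 0, 0]

```text
clock: 4.1
ee_pos: [0.4587, -0.2206, 0.0695]
orientation: [0.015, 1.0, 0.001, -0.002]
wrist_force: [0.1, -0.6, 1.0]
finger_gap: 0.002
grip_force: 0.0
```

```bash
python3 - <<'E'
from h import *
s=env.get_state();print(s['ee_pos'],s['wrist_force'])
a=env.read_camera('scene');w=env.read_camera('wrist')
cv2.imwrite('pics/d.png',np.hstack([cv2.resize(a[130:280,150:300],(400,400)),cv2.resize(w,(400,400))]))
E
```

```text
[ 0.45868377 -0.2206337   0.06950417] [ 0.06381389 -0.60683879  0.96340373]
```

View pics/d.png

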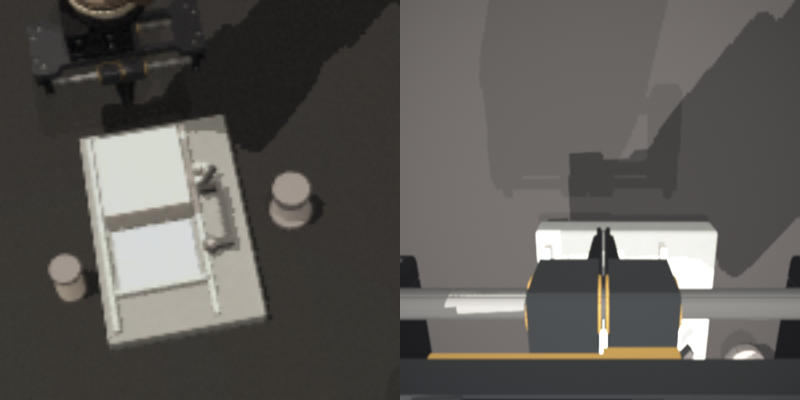

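The shut fingers stand just behind the hood, centred between the rails at about (600,250) in the wrist half. I'll go down the last 32 mm, then push slowly.

step_arm:
  targets:
    - [0, 0, 0, 0.2, 0, 0, 0]
    - [0, 0, 0, 0.4, 0, 0, 0]
    - [0, 0, 0, 0.4, 0, 0, 0]

```text
clock: 4.5
ee_pos: [0.4595, -0.2222, 0.0395]
orientation: [0.016, 1.0, -0.0, 0.0]
wrist_force: [-0.1, 0.1, 0.1]
finger_gap: 0.001
grip_force: 0.0
```

step_arm:
  targets:
    - [0, -0.1, 0, 0, 0, 0, 0]
    - [0, -0.2, 0, 0, 0, 0, 0]
    - [0, -0.3, 0, 0, 0, 0, 0]
    - [0, -0.4, 0, 0, 0, 0, 0]
    - [0, -0.5, 0, 0, 0, 0, 0]
    - [0, -0.5, 0, 0, 0, 0, 0]

```text
clock: 5.1
ee_pos: [0.4995, -0.2235, 0.0387]
orientation: [0.015, 1.0, 0.0, -0.0]
wrist_force: [-4.6, 0.3, 3.2]
finger_gap: -0.0
grip_force: 2.2
```

step_arm:
  targets:
    - [0, -0.15, 0, 0, 0, 0, 0]
    - [0, -0.3, 0, 0, 0, 0, 0]
    - [0, -0.45, 0, 0, 0, 0, 0]
    - [0, -0.6, 0, 0, 0, 0, 0]
    - [0, -0.7, 0, 0, 0, 0, 0]
    - [0, -0.7, 0, 0, 0, 0, 0]

```text
clock: 5.7
ee_pos: [0.5548, -0.2251, 0.0385]
orientation: [0.015, 1.0, 0.0, -0.001]
wrist_force: [-6.9, -0.5, 5.0]
finger_gap: 0.005
grip_force: 3.6
```

step_arm:
  targets:
    - [0, -0.04, 0, 0, 0, 0, 0]
    - [0, -0.04, 0, 0, 0, 0, 0]

```text
clock: 5.9
ee_pos: [0.5574, -0.2252, 0.0385]
orientation: [0.016, 1.0, 0.001, -0.001]
wrist_force: [-7.3, -0.3, 3.9]
finger_gap: 0.006
grip_force: 3.7
```

step_arm:
  targets:
    - [0, -0.04, 0, 0, 0, 0, 0]
    - [0, -0.04, 0, 0, 0, 0, 0]

```text
clock: 6.1
ee_pos: [0.558, -0.2251, 0.0385]
orientation: [0.015, 1.0, 0.001, -0.004]
wrist_force: [-20.2, -1.9, 11.9]
finger_gap: 0.003
grip_force: 10.5
```

step_arm:
  targets:
    - [0, -0.03, 0, 0, 0, 0, 0]
    - [0, -0.03, 0, 0, 0, 0, 0]

```text
clock: 6.3
ee_pos: [0.558, -0.225, 0.0385]
orientation: [0.015, 1.0, 0.002, -0.006]
wrist_force: [-33.8, -3.6, 20.1]
finger_gap: 0.001
grip_force: 16.8
```

The force jump at x = 0.558 shows the far stop. Now I let go by retreating quickly, straight back, then rise.

step_arm:
  targets:
    - [0, 0.6, 0, 0, 0, 0, 0]
    - [0, 1, 0, 0, 0, 0, 0]
    - [0, 1, 0, 0, 0, 0, 0]
    - [0, 1, 0, 0, 0, 0, 0]

```text
clock: 6.7
ee_pos: [0.4843, -0.2237, 0.039]
orientation: [0.016, 1.0, -0.0, 0.001]
wrist_force: [0.5, 0.2, 0.2]
finger_gap: 0.006
grip_force: 0.0
```

step_arm:
  targets:
    - [0, 0.2, 0, 0, 0, 0, 0]
    - [0, 0.3, 0, -0.4, 0, 0, 0]
    - [0, 0.3, 0, -0.8, 0, 0, 0]
    - [0, 0.3, 0, -1, 0, 0, 0]

```text
clock: 7.1
ee_pos: [0.4617, -0.2231, 0.121]
orientation: [0.015, 1.0, -0.001, 0.002]
wrist_force: [0.3, -0.2, -0.4]
finger_gap: 0.001
grip_force: 0.0
```

```bash
python3 - <<'E'
from h import *
s=env.get_state();print(s['ee_pos'],s['orientation'],s['wrist_force'])
a=env.read_camera('scene');t=env.read_camera('top')
cv2.imwrite('pics/e.png',np.hstack([cv2.resize(a[155:275,160:280],(400,400)),cv2.resize(t[120:230,245:355],(400,400))]))
E
```

```text
[ 0.4616729  -0.2231195   0.12097337] [ 1.54429574e-02  9.99879014e-01 -9.09445564e-04  1.62637972e-03] [ 0.31748459 -0.17390063 -0.3712469 ]
```

View pics/e.png

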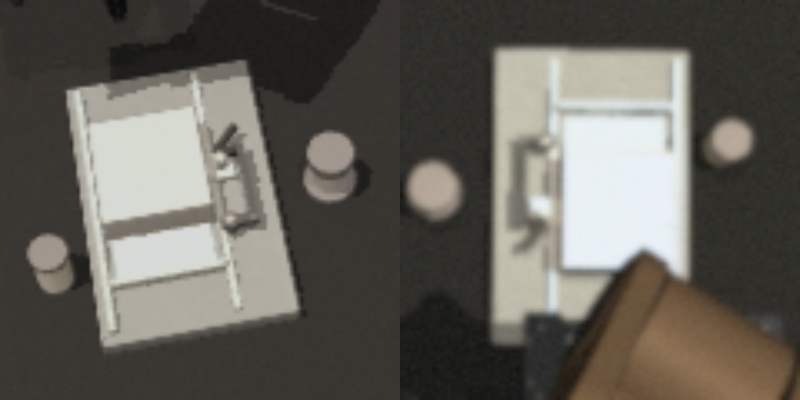

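The hood's rear edge moved from row 205.5 to 193.7, about 36 mm, so it has caught half way with the strip half exposed. Neighbours are unmoved. Next, over to the button.

step_arm:
  targets:
    - [0, 0, 0.3, -0.3, 0, 0, 0]
    - [0, 0, 0.8, -0.5, 0, 0, 0]
    - [0, 0, 1, -0.5, 0, 0, 0]

```text
clock: 7.5
ee_pos: [0.4634, -0.1406, 0.1594]
orientation: [0.015, 1.0, -0.0, 0.001]
wrist_force: [0.6, 0.2, -0.1]
finger_gap: 0.003
grip_force: 0.0
```

step_arm:
  targets:
    - [0, 0, 0.5, 0, 0, 0, 0]
    - [0, 0, 1, 0, 0, 0, 0]
    - [0, 0, 1, 0, 0, 0, 0]

```text
clock: 7.8
ee_pos: [0.4651, -0.0591, 0.1578]
orientation: [0.014, 1.0, 0.0, -0.0]
wrist_force: [-0.2, -0.1, -0.6]
finger_gap: 0.005
grip_force: 0.0
```

step_arm:
  targets:
    - [0, 0, 0.5, 0, 0, 0, 0]
    - [0, 0, 1, 0, 0, 0, 0]
    - [0, 0, 1, 0, 0, 0, 0]

```text
clock: 8.1
ee_pos: [0.4678, 0.0203, 0.1579]
orientation: [0.014, 1.0, 0.0, -0.0]
wrist_force: [-0.0, -0.1, -0.7]
finger_gap: 0.01
grip_force: 0.0
```

step_arm:
  targets:
    - [0, -0.2, 0.5, 0, 0, 0, 0]
    - [0, -0.5, 1, 0, 0, 0, 0]
    - [0, -0.5, 1, 0, 0, 0, 0]

```text
clock: 8.4
ee_pos: [0.5127, 0.0987, 0.1579]
orientation: [0.014, 1.0, 0.0, 0.001]
wrist_force: [-0.2, -0.6, 0.0]
finger_gap: 0.007
grip_force: 0.0
```

step_arm:
  targets:
    - [0, -0.2, 0.5, 0, 0, 0, 0]
    - [0, -0.5, 1, 0, 0, 0, 0]
    - [0, -0.5, 1, 0, 0, 0, 0]
    - [0, -0.5, 1, 0, 0, 0, 0]
    - [0, -0.5, 1, 0, 0, 0, 0]

```text
clock: 8.9
ee_pos: [0.552, 0.1736, 0.158]
orientation: [0.016, 1.0, -0.0, -0.001]
wrist_force: [-1.6, -0.7, 0.4]
finger_gap: 0.008
grip_force: 0.0
```

```bash
python3 - <<'E'
from h import *
s=env.get_state();print(s['ee_pos'],s['orientation'],s['wrist_force'])
a=env.read_camera('scene');w=env.read_camera('wrist')
cv2.imwrite('pics/f.png',np.hstack([cv2.resize(a[110:230,280:400],(400,400)),cv2.resize(w,(400,400))]))
E
```

```text
[0.5520172  0.1735583  0.15802691] [ 1.59159800e-02  9.99873134e-01 -2.05132861e-04 -5.96114498e-04] [-1.6097048  -0.68361508  0.38640591]
```

View pics/f.png

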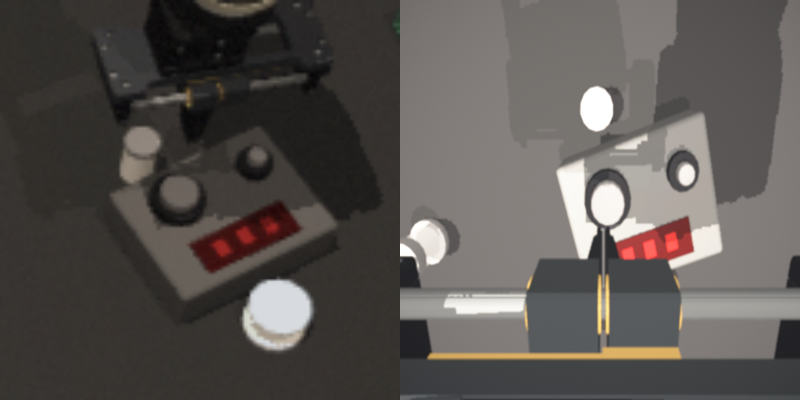

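The fingers are above and in line with the large button, at (607,205) in the wrist half, and the small one is well to the side. I'll correct by 4 mm and go down to just above it.

step_arm:
  targets:
    - [0, -0.045, 0.05, 0.4, 0, 0, 0]
    - [0, -0.045, 0.05, 0.7, 0, 0, 0]
    - [0, -0.045, 0.05, 0.9, 0, 0, 0]
    - [0, -0.045, 0.05, 0.95, 0, 0, 0]
    - [0, -0.045, 0.05, 0.95, 0, 0, 0]

```text
clock: 9.5
ee_pos: [0.556, 0.1781, 0.0826]
orientation: [0.016, 1.0, -0.0, -0.0]
wrist_force: [0.3, -0.3, 0.5]
finger_gap: 0.01
grip_force: 0.0
```

step_arm:
  targets:
    - [0, 0, 0, 0.05, 0, 0, 0]
    - [0, 0, 0, 0.1, 0, 0, 0]
    - [0, 0, 0, 0.1, 0, 0, 0]

```text
clock: 9.8
ee_pos: [0.5561, 0.1786, 0.0747]
orientation: [0.016, 1.0, 0.0, 0.0]
wrist_force: [-0.3, -0.6, -0.8]
finger_gap: 0.008
grip_force: 0.0
```

step_arm:
  targets:
    - [0, 0, 0, 0.03, 0, 0, 0]
    - [0, 0, 0, 0.06, 0, 0, 0]
    - [0, 0, 0, 0.06, 0, 0, 0]

```text
clock: 10.1
ee_pos: [0.5563, 0.1788, 0.0698]
orientation: [0.016, 1.0, 0.0, 0.0]
wrist_force: [0.7, -0.8, 3.0]
finger_gap: 0.005
grip_force: 1.4
```

step_arm:
  targets:
    - [0, 0, 0, 0.03, 0, 0, 0]
    - [0, 0, 0, 0.05, 0, 0, 0]
    - [0, 0, 0, 0.05, 0, 0, 0]

```text
clock: 10.4
ee_pos: [0.5563, 0.1788, 0.0663]
orientation: [0.016, 1.0, 0.0, 0.0]
wrist_force: [-0.8, -1.3, 7.4]
finger_gap: -0.0
grip_force: 3.5
```

step_arm:
  targets:
    - [0, 0, 0, 0.03, 0, 0, 0]
    - [0, 0, 0, 0.03, 0, 0, 0]
    - [0, 0, 0, 0.03, 0, 0, 0]

```text
clock: 10.7
ee_pos: [0.5565, 0.1788, 0.0659]
orientation: [0.016, 1.0, 0.0, 0.001]
wrist_force: [-8.1, -1.7, 30.2]
finger_gap: 0.007
grip_force: 15.1
```

The button is on its hard stop: 30 N and no further travel. Now I lift away.

step_arm:
  targets:
    - [0, 0, 0, -0.2, 0, 0, 0]
    - [0, 0, 0, -0.5, 0, 0, 0]
    - [0, 0, 0, -0.9, 0, 0, 0]
    - [0, 0, 0, -0.9, 0, 0, 0]
    - [0, 0, 0, -0.9, 0, 0, 0]

```text
clock: 11.2
ee_pos: [0.556, 0.1787, 0.1355]
orientation: [0.016, 1.0, 0.0, 0.0]
wrist_force: [-0.6, -0.3, -0.2]
finger_gap: 0.004
grip_force: 0.0
```

```bash
python3 - <<'E'
from h import *
s=env.get_state();print(s['clock'],s['ee_pos'],s['wrist_force'])
a=env.read_camera('scene');cv2.imwrite('pics/g.png',cv2.resize(a[110:290,150:400],(750,540)))
E
```

```text
11.2 [0.55601079 0.17870844 0.13547624] [-0.60944096 -0.34742738 -0.20369829]
```

View pics/g.png

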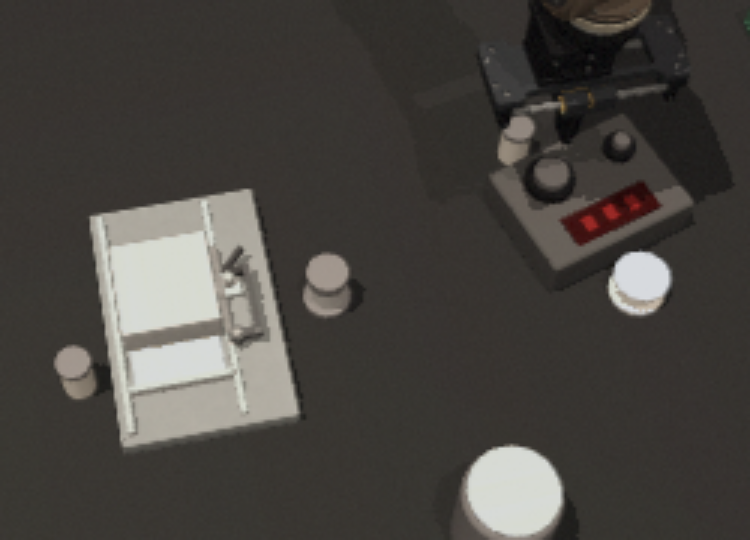

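The hood is still caught half way, with its front edge near (170,335). The button is up at (550,175), and everything around is upright and in place.

```bash
python3 -c "
from cell import env
print(env.finish_job())"
```

```text
the job is handed in; nothing more can be done
None
```

The job is handed in at about 11 s of the 40 s allowed: the hood was pushed to its far stop and caught half way, START was pressed fully down and came back up, and the last picture shows nothing else moved; no verdict was returned.

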